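Clear the measuring machine's catch tray and lock it home

ROBOT

A 6-joint arm with a two-finger parallel gripper is mounted at the origin on the work surface. World frame = base frame: x ahead of the robot, y to its left, z up, the work surface at z = 0. Lengths are in m, angles in degrees, forces in N, time in s.
With the tool pointing down it reaches from about 0.275 to 1 m from the base axis. Payload 8.4 kg.
Tool frame: the origin (TCP) lies on the mounting face of the last link; the fingertips stand 173 mm ahead of it and the grasp point (between the pads) lies 155 mm ahead of it (bot.finger_overhang is the z of the fingertips in the tool frame, in m); z points along the fingers, y is the line along which they close (so a half turn about z gives the same grasp; the last joint's range is limited). The gripper opens to 85 mm and grips with 20 to 120 N. Pads are 22 mm wide; open, the fingers measure 114 mm over their backs; the gripper's body (76 mm by 85 mm) begins 54 mm behind the grasp point. The pads swing forward as they close: fully open they stand 13 mm farther back than shut.
Start: joints at [-64.653, 20.225, 93.587, -0, 66.188, -0.138], TCP at [0.269, -0.564, 0.405] pointing down, gripper open.
Joint ranges: [-150.9, 150.9], [-52.94, 120.26], [3.33, 152.33], [-74.26, 254.26], [0, 154.13], [-172.89, 172.89]. Speed limits (degrees/s): [127.2, 127.2, 159.86, 180, 180, 180].

INTERFACE

Orientations are given as [roll, pitch, yaw] about the fixed x, y, z axes, in that order (R = Rz(yaw) Ry(pitch) Rx(roll)).
In Python, from bench import bot, optics gives the robot as it stands. The module is installed in compiled form; this text tells all that it offers.
- The arm moves only by the tool jog_arm, never from a script. Its argument "series" is a list of rows, each an object with "claw": the closure, from 0 (fully open) to 1 (shut); "xyz": the shift along the tool's x, y, z scaled (see below), a list of three; "angular": the turn, a rotation vector about the tool's x, y, z scaled (see below), a list of three. A call has 1 to 12 rows; each row shifts and turns the commanded pose from where the row before left it, along the tool's axes as they then stand; what a row does not reach is not made up. The controller multiplies each number of a shift by 30 cm and each number of a turn by 90 degrees. A row lasts 1/10 s, in which the tool goes at most 50 mm and 8.59 degrees, less where a joint would pass 70% of its speed; a pose out of reach is approached as far as the arm can. A call with a number of a shift or a turn outside -1 to 1 is refused whole. A call with a gripper value outside its range is refused whole. The fingers move at their own pace and stop on an object; "squeeze" is the grip in N (left out, the last holds). Time passes only in rows, so rows that do not move let the fingers close. It gives the time, the measured TCP pose, the force, the opening and the grip force at its end, in the units of the state.
- bot.get_state(): the state, without advancing time (a new reading comes with each control period).
- optics.capture(name): name is "side" or "top" or "wrist"; returns the picture (480x640x3 uint8, red, green, blue); there is no depth.
- optics.camera_model(name): a dict with "vfov" (degrees; the focal length in pixels is half the picture's height over the tangent of half this angle, whatever the lens; pixels are square), "cx", "cy" (the principal point, pixels), "R" (3x3) and "t" (3): a world point X has camera coordinates R X + t. Camera axes: x right, y down, z forward; pixel columns grow to the right and rows downward; lengths in m; the calibration is good to about 2 mm. A picture is of the moment at which its call begins: read the wrist's pose just before it. camera_model takes no time and is no camera call; for the wrist camera it gives the pose at the moment of the call.
- bot.sign_off(): hands the job in; it is judged then, once.
The state is a dict: "t": time; "qpos": joint angles; "qvel": joint speeds; "effort": joint torques, N m; "tool_pos": TCP position; "eef_rot": TCP orientation; "contact_force": force on the tool from outside, world axes, zero at the start; "torque": the same for the moment, N m; "opening": opening from 0.0 (shut) to 1.0 (fully open); "gripper_force": force on a finger pad.
Only numpy, scipy, OpenCV 4.12 (cv2) and the standard library are available. Lean on these libraries where they do the work, as an engineer would, in place of code of your own. Each camera call takes 0.05 s, during which the arm holds its last target. There are 200 camera calls.

TASK

Collect the two finished parts from the measuring machine's catch tray into the tote: stand the round flanged hub upright on its flange in the tote's smaller compartment and the bearing housing upright on its base in the larger one, setting each down gently rather than dropping it. Then push the empty tray fully home into its dock, and after that throw the cam lever all the way over until it lies flat, to lock the tray. Leave the bottle, the case and the ring gauge where they stand.

Things in the scene. Friction and masses are not known exactly. Their poses are not given: they have to be found in the camera images.
- unit: Fixed discharge unit: grey bed 260 (its x) x 500 mm (its y), 12 mm thick, with rails; at its +y end a white dock housing 240 x 70 mm, 116 mm tall, black mouth facing -y. Origin on the bench, 60 mm to -y of the bed's centre. The catch tray slides along the unit's y. A 68 mm tall post at the bed's -x edge carries the cam lever.
- tray (a joint): The catch tray's slide, in m: 0 = fully home against the dock (tray moved to the unit's +y), positive = drawn out towards the unit's -y, at most 0.18. Friction 2.5 N, no spring.
- tray_front (a point): Middle of the top edge of the tray's front plate, on its outer (-y) face, 75 mm above the bench; moves with the tray. Aluminium plate 190 mm wide (x), 8 mm thick, from 25 to 75 mm above the bench, free on its -y side to be pushed towards +y. Axes of the unit.
- tray_mid (a point): Centre of the tray's inner floor, 30 mm above the bench; moves with the tray. Aluminium tray, outside 190 (x) x 270 mm (y), walls 4 mm thick standing 21 mm above the floor (the -y front plate 45 mm above it). A low dark lug sticks 36 mm out of its -x side, for the cam to bear on. Axes of the unit.
- lever (a joint): The cam lever's angle, in rad: 0 = open, standing up and leaning 30 deg to the unit's +y; 0.524 = straight up; 2.094 (its stop) = locked, lying level and pointing to the unit's -y. It stays where it is left (about 2 N at the tip moves it).
- lever_pivot (a point): The lever's pivot, 55 mm above the bench; the pivot axis is the unit's x axis. The lever swings in the unit's y-z plane through this point. Its steel cam nose (30 mm long) points 90 deg ahead of the arm, and holds the tray's lug when locked.
- lever_tip (a point): Centre of the lever's black grip, 63 mm from the pivot; the grip is 30 mm long (along the arm), 26 mm wide (x) and 15 mm thick; the arm (18 mm wide, 10 mm thick) ends 78 mm from the pivot. Turns with the lever: the arm lies in the y-z plane of the unit.
- hub: Finished aluminium flanged hub: round flange 84 mm in diameter and 12 mm thick, with a round hub 46 mm in diameter rising from it to 67 mm above the underside, dark bore in its top. Origin: centre of the underside; z up the hub. It stands on its flange in the catch tray. About 0.4 kg.
- bearing: Finished aluminium bearing housing (pillow block): base 120 mm (its x) x 46 mm (its y) x 14 mm with two bolt holes, and on it a round housing of radius 32 mm whose axis is its y, 36 mm wide in y with flat end faces (dark bores), axis 40 mm and top 72 mm above the underside. Origin: centre of the underside; z up. It stands on its base in the catch tray. About 0.4 kg.
- tote: Grey plastic tote, open on top: 158 mm (its x) x 302 mm (its y), 55 mm tall, walls and divider 4 mm, floor 5 mm. One divider across y makes a smaller compartment (towards its +y, 150 x 115 mm inside) and a larger one (towards -y, 150 x 175 mm). Loose, 0.9 kg. Origin: centre of the underside.
- small_bay (a point): Centre of the floor of the tote's smaller compartment (150 mm in x, 115 mm in y inside), 5 mm above the tote's underside; axes of the tote.
- large_bay (a point): Centre of the floor of the tote's larger compartment (150 mm in x, 175 mm in y inside), 5 mm above the tote's underside; axes of the tote.
- cleaner: White bottle 60 mm in diameter, 160 mm tall, standing; origin at the centre of its underside. Bystander.
- case: Closed black gauge case 90 x 150 mm, 34 mm tall; origin at the centre of its underside. Bystander.
- ring_gauge: Steel ring gauge lying flat, 70 mm outside, 40 mm bore, 22 mm tall; origin at the centre of its underside. Bystander.
Not all that is in view belongs to the job. What is shaped like the hub but turquoise is not meant. Leave any purple look-alike of the bearing alone.

How it is judged (in metres and radians):
On the way, in this order (a step that is already met when the one before it is completed fails the run):
1. both parts stand upright in their compartments of the tote, let go (x of hub in the frame of small_bay between -0.05 and 0.05 m and y of hub in the frame of small_bay between -0.035 and 0.035 m and z of hub in the frame of small_bay between -0.006 and 0.006 m and angle between each of hub, bearing's own z axis and vertical below 0.1 rad and x of bearing in the frame of large_bay between -0.06 and 0.06 m and y of bearing in the frame of large_bay between -0.075 and 0.075 m and z of bearing in the frame of large_bay between -0.006 and 0.006 m and contact force between the fingers and hub below 0.1 N and contact force between the fingers and bearing below 0.1 N), for 0.2 s.
2. the empty tray is pushed fully home, the lever still open (x of hub in the frame of small_bay between -0.05 and 0.05 m and y of hub in the frame of small_bay between -0.035 and 0.035 m and z of hub in the frame of small_bay between -0.006 and 0.006 m and angle between each of hub, bearing's own z axis and vertical below 0.1 rad and x of bearing in the frame of large_bay between -0.06 and 0.06 m and y of bearing in the frame of large_bay between -0.075 and 0.075 m and z of bearing in the frame of large_bay between -0.006 and 0.006 m and value of joint tray below 0.005 m and value of joint lever below 0.8 rad), for 0.2 s.
At the end, for the whole second after the job is handed in: The hub stands upright (within 0.1 rad) on the floor of the tote's smaller compartment and the bearing housing likewise in the larger one, both at rest (within 6 mm of the floor's height); the tray is within 5 mm of fully home; the lever is thrown to within 0.12 rad of its locked stop (x of hub in the frame of small_bay between -0.05 and 0.05 m and y of hub in the frame of small_bay between -0.035 and 0.035 m and z of hub in the frame of small_bay between -0.006 and 0.006 m and angle between each of hub, bearing's own z axis and vertical below 0.1 rad and x of bearing in the frame of large_bay between -0.06 and 0.06 m and y of bearing in the frame of large_bay between -0.075 and 0.075 m and z of bearing in the frame of large_bay between -0.006 and 0.006 m and linear speed of each of hub, bearing, tote below 0.02 m/s and value of joint tray below 0.005 m and value of joint lever above 1.97 rad); the robot touches nothing.
It fails at once if the bottle is shifted more than 30 mm or tipped over (distance of cleaner from where it was at the start of the episode above 0.03 m or angle between cleaner's own z axis and vertical above 0.5 rad).
It fails at once if the gauge case is shifted more than 30 mm or tipped over (distance of case from where it was at the start of the episode above 0.03 m or angle between case's own z axis and vertical above 0.5 rad).
It fails at once if the ring gauge is shifted more than 30 mm or tipped over (distance of ring_gauge from where it was at the start of the episode above 0.03 m or angle between ring_gauge's own z axis and vertical above 0.5 rad).
It fails at once if the hub is dropped: moving faster than 0.6 m/s (a fall of about 20 mm) while not held by the fingers (linear speed of hub above 0.6 m/s and contact force between the fingers and hub below 0.1 N).
It fails at once if the bearing housing is dropped: moving faster than 0.6 m/s (a fall of about 20 mm) while not held by the fingers (linear speed of bearing above 0.6 m/s and contact force between the fingers and bearing below 0.1 N).
It also fails if it takes over 70 s, if anything falls off the work surface, if the arm or the gripper's body presses on something with over 40 N, if the wrist force passes 120 N, or if a joint passes its speed limit or range.

## Working session

There is one attempt and no reset: what is moved stays moved. The work goes in short steps, Python scripts to look and compute and a tool call to move; the robot and the scene stay as the last step left them, time stands still between calls to the robot, and variables do not carry over. Pictures are saved under pics/ and viewed, at most 13 in all, crops included, and the job is handed in when it is done.

Besides the shell and the picture viewer there is one more tool, called after "Emit:" as name([rows], argument=value, ...), one row to a line, values as JSON. jog_arm: Moves the arm, as the interface text tells. Shifts and turns lie within -1 to 1; 1 stands for 30 cm of shift or 90 degrees of turn. Its arguments: {"type":"object","properties":{"series":{"type":"array"},"squeeze":{"type":"number"}},"required":["series"]}

```bash
ls; mkdir -p pics
python3 - <<'E'
from bench import bot, optics
import cv2
for n in ["top","side"]:
    cv2.imwrite(f"pics/{n}0.png",optics.capture(n)[:,:,::-1])
    m=optics.camera_model(n); print(n,m)
print(bot.get_state())
E
```

```text
pics
top {'vfov': 46.605530107036564, 'cx': 322.1583768706737, 'cy': 239.19778462784396, 'R': array([[ 0.01845447, -0.99951058, -0.02525936],
       [-0.99774405, -0.01677914, -0.06500208],
       [ 0.06454643,  0.02640195, -0.99756538]]), 't': array([-0.0034164 ,  0.57456102,  1.11111863])}
side {'vfov': 49.82839996774013, 'cx': 324.7472799095676, 'cy': 236.20198950578924, 'R': array([[-0.84212604, -0.53897345,  0.01820333],
       [-0.3968111 ,  0.59643806, -0.6977124 ],
       [ 0.3651913 , -0.59478506, -0.71614667]]), 't': array([0.47976604, 0.29485352, 0.94180439])}
{'t': 0.1, 'qpos': array([-6.46534553e+01,  2.02606909e+01,  9.36260605e+01, -6.93552047e-04,
        6.61886582e+01, -1.37195235e-01]), 'qvel': array([-0.08062295, -0.04194239, -0.19541231, -0.02757399, -0.03706951,
        0.06383693]), 'effort': array([-1.01487406e-04, -6.06355190e+01, -3.42822075e+01, -1.95119031e-05,
        3.90992907e-03, -8.61678132e-06]), 'tool_pos': array([ 0.26881704, -0.56399367,  0.40400363]), 'eef_rot': array([-1.79924589e+02,  4.53577083e-04,  2.54840207e+01]), 'contact_force': array([-0.26611095,  0.96169023, -0.32224768]), 'torque': array([-0.03796691,  0.02092393,  0.02871521]), 'gripper_force': 0.0, 'opening': 0.9984839907146604}
```

View pics/top0.png

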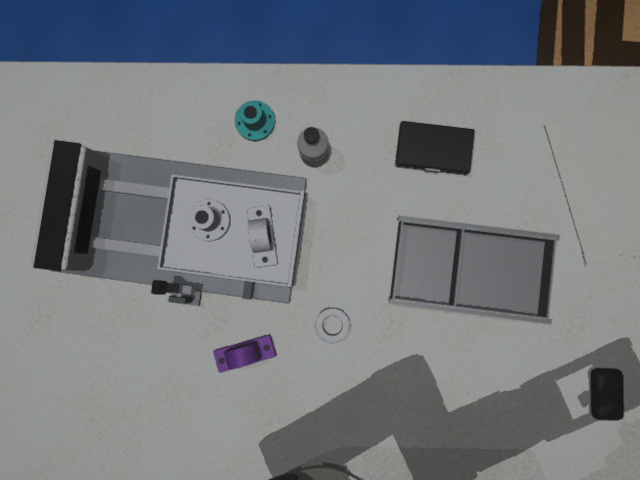

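View pics/side0.png

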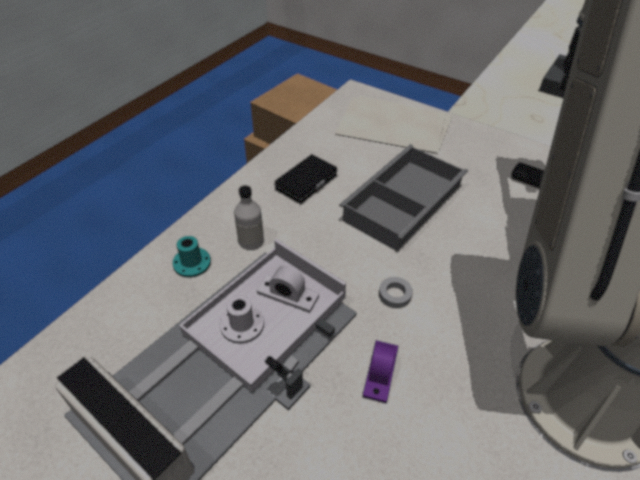

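The top view shows the tray (160–305, 176–285) holding the hub (210, 218) and the bearing (261, 236). The lever is at (160–200, 290) and the tote spans (390–558, 217–321), with its small bay on the left. The side view agrees with this.

```bash
cat > h.py <<'E'
import numpy as np, cv2
from bench import bot, optics
def ray(n,p,z,m=None):
    m=m or optics.camera_model(n); f=240/np.tan(np.radians(m['vfov']/2))
    R=np.array(m['R']);t=np.array(m['t'])
    d=R.T@np.array([(p[0]-m['cx'])/f,(p[1]-m['cy'])/f,1]); c=-R.T@t
    return c+d*(z-c[2])/d[2]
def proj(n,X,m=None):
    m=m or optics.camera_model(n); f=240/np.tan(np.radians(m['vfov']/2))
    c=np.array(m['R'])@np.array(X)+np.array(m['t']); return np.array([m['cx']+f*c[0]/c[2],m['cy']+f*c[1]/c[2]])
E
python3 - <<'E'
from h import *
im=cv2.imread('pics/top0.png')
cv2.imwrite('pics/c1.png',cv2.resize(im[160:310,140:320],None,fx=4,fy=4,interpolation=cv2.INTER_CUBIC))
for nm,ps,z in [("tote",[(399,217),(558,236),(550,321),(390,302)],.055),("div",[(461,231),(455,305)],.055),("hubtop",[(205,215)],.097),("flange",[(209.5,220)],.042),("base",[(248,207),(270,205),(278,263),(255,266)],.044),
 ("traytop",[(172,176),(160,268)],.051),("front",[(306,187),(293,285)],.075),("bottle",[(313,135)],.16),("bed",[(307,178),(290,302)],.012)]:
    print(nm,[ray('top',p,z).round(4)[:2].tolist() for p in ps])
E
```

```text
tote [[0.6183, -0.1441], [0.5861, -0.4522], [0.4219, -0.4356], [0.4522, -0.1283]]
div [[0.5928, -0.265], [0.4489, -0.2538]]
hubtop [[0.6118, 0.2284]]
flange [[0.6077, 0.2322]]
base [[0.6348, 0.1553], [0.6395, 0.1114], [0.5242, 0.0926], [0.5174, 0.1382]]
traytop [[0.6939, 0.3082], [0.51, 0.3255]]
front [[0.6718, 0.0384], [0.4819, 0.0596]]
bottle [[0.7526, 0.0229]]
bed [[0.7005, 0.0404], [0.4463, 0.0698]]
```

View pics/c1.png

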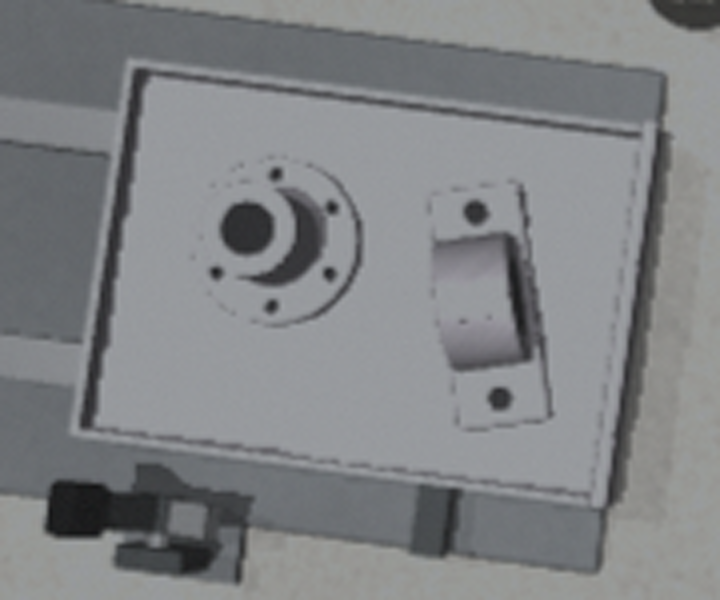

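The crop shows the hub bore at (247, 229), opposite flange holes at (276, 174) and (272, 306), bearing bolt holes at (476, 212) and (500, 398), and the lever grip at (78, 508).

Run:
```python
from h import *
c=lambda u,v:(140+u/4-.4,160+v/4-.4)
R=lambda u,v,z:ray('top',c(u,v),z)
print('hub',R(247,229,.097),R(274,240,.042))
a,b=R(476,212,.044),R(500,398,.044); print('brg',a,b,(a+b)/2,np.degrees(np.arctan2(*(a-b)[1::-1])))
f1,f2=R(656,122,.075),R(606,508,.075);print('front',f1,f2,(f1+f2)/2,np.linalg.norm(f1-f2),np.degrees(np.arctan2(*(f1-f2)[1::-1])))
f1,f2=R(130,61,.051),R(72,433,.051);print('back',f1,f2,(f1+f2)/2,np.linalg.norm(f1-f2),np.degrees(np.arctan2(*(f1-f2)[1::-1])))
print('tip',R(78,508,.11),'piv',R(185,520,.06), 'lug',R(435,520,.03))
p=[np.array(ray('top',q,.055)) for q in [(399,217),(558,236),(550,321),(390,302)]]
C=sum(p)/4;print('tote',C,[np.linalg.norm(p[i]-p[i-1]).round(3) for i in range(4)])
u=(p[0]-p[1]+p[3]-p[2]);u/=np.linalg.norm(u);x=np.array([u[1],-u[0],0]);print('yaw',np.degrees(np.arctan2(x[1],x[0])))
print('small',C+u*(147-57.5)/1e3,'large',C-u*(147-87.5)/1e3)
```

```text
hub [0.60818708 0.23525604 0.097     ] [0.60846591 0.2350451  0.042     ]
brg [0.62389828 0.13378359 0.044     ] [0.5314382 0.119451  0.044    ] [0.57766824 0.12661729 0.044     ] 8.811507388654178
front [0.66566632 0.04297913 0.075     ] [0.47877536 0.0631346  0.075     ] [0.57222084 0.05305687 0.075     ] 0.18797466539733607 -6.155339484590937
back [0.69621701 0.30811947 0.051     ] [0.5101934  0.33029599 0.051     ] [0.60320521 0.31920773 0.051     ] 0.18734081940138245 -6.798344797792721
tip [0.4748417  0.30710501 0.11      ] piv [0.46870975 0.27016798 0.06      ] lug [0.47020566 0.1523488  0.03      ]
tote [ 0.51962288 -0.29004774  0.055     ] [np.float64(0.167), np.float64(0.31), np.float64(0.165), np.float64(0.309)]
yaw -5.802432445533548
small [ 0.5286712 -0.2010063  0.055    ] large [ 0.51360752 -0.34924289  0.055     ]
```

Emit:
jog_arm([
  {"claw":0,"xyz":[0,0,0],"angular":[0,0,-0.0932]},
  {"claw":0,"xyz":[0,0,0],"angular":[0,0,-0.0932]},
  {"claw":0,"xyz":[0,0,0],"angular":[0,0,-0.0932]},
  {"claw":0,"xyz":[0,0,0],"angular":[0,0,-0.0932]},
  {"claw":0,"xyz":[0,0,0],"angular":[0,0,-0.0932]},
  {"claw":0,"xyz":[0,0,0],"angular":[0,0,-0.0932]},
  {"claw":0,"xyz":[0,0,0],"angular":[0,0,-0.0932]},
  {"claw":0,"xyz":[0.138,0.043,0],"angular":[0,0,0]},
  {"claw":0,"xyz":[0.138,0.043,0],"angular":[0,0,0]},
  {"claw":0,"xyz":[0.138,0.043,0],"angular":[0,0,0]},
  {"claw":0,"xyz":[0.138,0.043,0],"angular":[0,0,0]},
  {"claw":0,"xyz":[0.138,0.043,0],"angular":[0,0,0]},
], squeeze=40)

```text
t: 1.3
tool_pos: [0.3542, -0.3631, 0.4044]
eef_rot: [-180.0, -0.0, 84.2]
contact_force: [0.3, -0.2, 0.7]
opening: 1.004
gripper_force: 0.0
```

Emit:
jog_arm([
  {"claw":0,"xyz":[0.138,0.043,0],"angular":[0,0,0]},
  {"claw":0,"xyz":[0.138,0.043,0],"angular":[0,0,0]},
  {"claw":0,"xyz":[0.138,0.043,0],"angular":[0,0,0]},
  {"claw":0,"xyz":[0.138,0.043,0],"angular":[0,0,0]},
  {"claw":0,"xyz":[0.138,0.043,0],"angular":[0,0,0]},
  {"claw":0,"xyz":[0.138,0.043,0],"angular":[0,0,0]},
  {"claw":0,"xyz":[0.138,0.043,0],"angular":[0,0,0]},
  {"claw":0,"xyz":[0.138,0.043,0],"angular":[0,0,0]},
  {"claw":0,"xyz":[0.138,0.043,0],"angular":[0,0,0]},
  {"claw":0,"xyz":[0.138,0.043,0],"angular":[0,0,0]},
  {"claw":0,"xyz":[0,0,0],"angular":[0,0,0]},
  {"claw":0,"xyz":[0,0,0],"angular":[0,0,0]},
])

```text
t: 2.5
tool_pos: [0.5241, 0.0349, 0.4042]
eef_rot: [-179.9, 0.0, 84.3]
contact_force: [-0.8, -0.3, -0.7]
opening: 1.004
gripper_force: 0.0
```

Run:
```python
from h import *
m=optics.camera_model('wrist')
im=optics.capture('wrist')[:,:,::-1];cv2.imwrite('pics/w1.png',im)
print(m, [ (k,proj('wrist',X,m).round(1)) for k,X in dict(hubtop=(.608,.235,.097),b1=(.6239,.1338,.044),b2=(.5314,.1195,.044),fl=(.5722,.053,.075),tip=(.4748,.307,.11)).items()])
```

```text
{'vfov': 62.26789994087075, 'cx': 321.36672157038487, 'cy': 241.82185987042794, 'R': array([[ 9.95203383e-01, -9.78264339e-02, -4.64565381e-04],
       [-9.38173536e-02, -9.55742590e-01,  2.78844770e-01],
       [-2.77223943e-02, -2.77463674e-01, -9.60336076e-01]]), 't': array([-0.51868099,  0.04649863,  0.402746  ])} [('hubtop', array([ 432. , -121.6])), ('b1', array([437.1,  76.1])), ('b2', array([319.4, 108. ])), ('fl', array([381.7, 192.9])), ('tip', array([ 169. , -279.5]))]
```

View pics/w1.png

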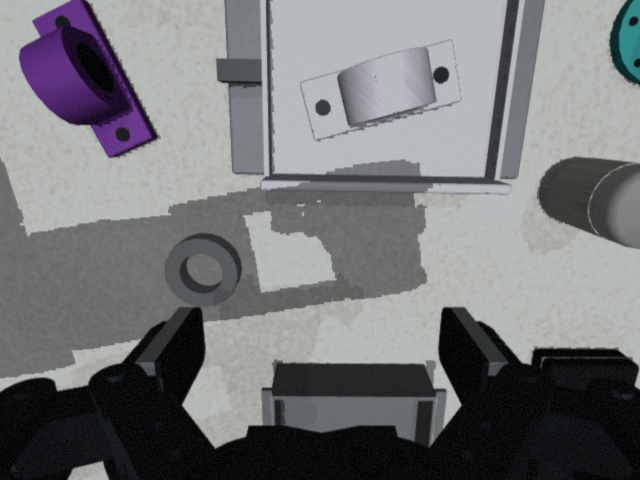

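The wrist view has the bearing holes at (441, 75) and (323, 107), within about 3 mm of my estimate. Next I pick the hub.

Emit:
jog_arm([
  {"claw":0,"xyz":[0.139,0.043,0],"angular":[0,0,0]},
  {"claw":0,"xyz":[0.139,0.043,0],"angular":[0,0,0]},
  {"claw":0,"xyz":[0.139,0.043,0],"angular":[0,0,0]},
  {"claw":0,"xyz":[0.139,0.043,0],"angular":[0,0,0]},
  {"claw":0,"xyz":[0.139,0.043,0],"angular":[0,0,0]},
  {"claw":0,"xyz":[0,0,0.1],"angular":[0,0,0]},
  {"claw":0,"xyz":[0,0,0.1],"angular":[0,0,0]},
  {"claw":0,"xyz":[0,0,0.1],"angular":[0,0,0]},
  {"claw":0,"xyz":[0,0,0.1],"angular":[0,0,0]},
  {"claw":0,"xyz":[0,0,0.1],"angular":[0,0,0]},
  {"claw":0,"xyz":[0,0,0.07],"angular":[0,0,0]},
  {"claw":0,"xyz":[0,0,0],"angular":[0,0,0]},
])

```text
t: 3.75
tool_pos: [0.6082, 0.2328, 0.2305]
eef_rot: [-179.7, 0.2, 84.1]
contact_force: [0.9, -0.9, 0.5]
opening: 1.0
gripper_force: 0.0
```

Emit:
jog_arm([
  {"claw":1,"xyz":[0,0,0],"angular":[0,0,0]},
  {"claw":1,"xyz":[0,0,0],"angular":[0,0,0]},
  {"claw":1,"xyz":[0,0,0],"angular":[0,0,0]},
  {"claw":1,"xyz":[0,0,0],"angular":[0,0,0]},
  {"claw":1,"xyz":[0,0,0],"angular":[0,0,0]},
  {"claw":1,"xyz":[0,0,0],"angular":[0,0,0]},
  {"claw":1,"xyz":[0,0,0],"angular":[0,0,0]},
  {"claw":1,"xyz":[0,0,0],"angular":[0,0,0]},
  {"claw":1,"xyz":[0,0,0],"angular":[0,0,0]},
  {"claw":1,"xyz":[0,0,0],"angular":[0,0,0]},
], squeeze=50)

```text
t: 4.75
tool_pos: [0.61, 0.235, 0.2357]
eef_rot: [179.9, -0.0, 84.2]
contact_force: [-0.7, -1.3, 5.5]
opening: 0.526
gripper_force: 50.7
```

Emit:
jog_arm([
  {"claw":1,"xyz":[0,0,-0.03],"angular":[0,0,0]},
  {"claw":1,"xyz":[0,0,-0.07],"angular":[0,0,0]},
  {"claw":1,"xyz":[0,0,-0.1],"angular":[0,0,0]},
  {"claw":1,"xyz":[0,0,-0.1],"angular":[0,0,0]},
  {"claw":1,"xyz":[0,0,-0.1],"angular":[0,0,0]},
  {"claw":1,"xyz":[-0.05,-0.004,0],"angular":[0,0,0]},
  {"claw":1,"xyz":[-0.1,-0.008,0],"angular":[0,0,0]},
  {"claw":1,"xyz":[-0.123,-0.01,0],"angular":[0,0,0]},
  {"claw":1,"xyz":[-0.123,-0.01,0],"angular":[0,0,0]},
  {"claw":1,"xyz":[-0.123,-0.01,0],"angular":[0,0,0]},
  {"claw":1,"xyz":[-0.123,-0.01,0],"angular":[0,0,0]},
  {"claw":1,"xyz":[-0.123,-0.01,0],"angular":[0,0,0]},
])

```text
t: 5.95
tool_pos: [0.5662, 0.0066, 0.3526]
eef_rot: [-179.9, 0.0, 84.2]
contact_force: [0.5, 0.1, -4.0]
opening: 0.525
gripper_force: 52.1
```

Emit:
jog_arm([
  {"claw":1,"xyz":[-0.123,-0.01,0],"angular":[0,0,0]},
  {"claw":1,"xyz":[-0.123,-0.01,0],"angular":[0,0,0]},
  {"claw":1,"xyz":[-0.123,-0.01,0],"angular":[0,0,0]},
  {"claw":1,"xyz":[-0.123,-0.01,0],"angular":[0,0,0]},
  {"claw":1,"xyz":[-0.123,-0.01,0],"angular":[0,0,0]},
  {"claw":1,"xyz":[-0.08,-0.01,0],"angular":[0,0,0]},
  {"claw":1,"xyz":[-0.014,0,0],"angular":[0,0,0]},
  {"claw":1,"xyz":[0,0,0],"angular":[0,0,0]},
  {"claw":1,"xyz":[0,0,0],"angular":[0,0,0]},
])

```text
t: 6.85
tool_pos: [0.5279, -0.2007, 0.3532]
eef_rot: [-179.9, -0.0, 84.2]
contact_force: [0.3, -0.7, -3.7]
opening: 0.528
gripper_force: 52.0
```

Run:
```python
from h import *
s=bot.get_state();print(s['tool_pos'],s['opening'],s['contact_force'])
cv2.imwrite('pics/t2.png',cv2.resize(optics.capture('top')[170:350,330:570,::-1],None,fx=3,fy=3,interpolation=cv2.INTER_CUBIC))
m=optics.camera_model('side')
cv2.imwrite('pics/s2.png',cv2.resize(optics.capture('side')[100:280,300:540,::-1],None,fx=3,fy=3,interpolation=cv2.INTER_CUBIC))
```

```text
[ 0.52793726 -0.20069633  0.35317406] 0.5277594017472419 [ 0.33125459 -0.70902061 -3.71790127]
```

View pics/s2.png

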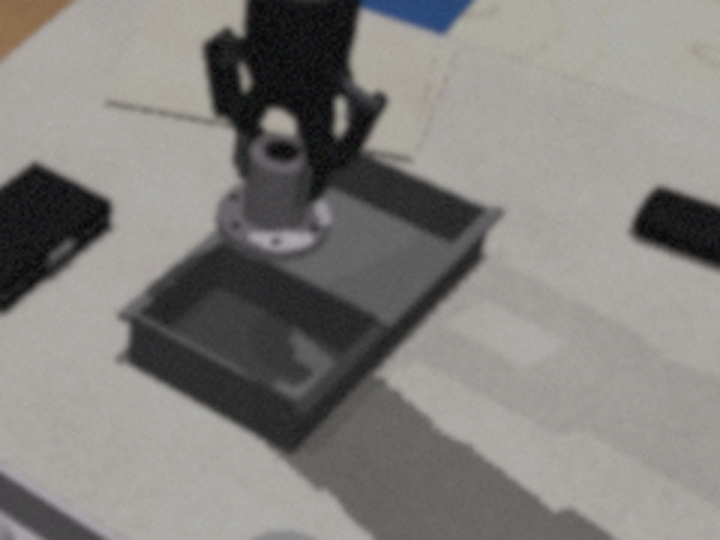

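The side crop shows the hub held upright above the tote. I'm descending.

Emit:
jog_arm([
  {"claw":1,"xyz":[0,0,0.05],"angular":[0,0,0]},
  {"claw":1,"xyz":[0,0,0.09],"angular":[0,0,0]},
  {"claw":1,"xyz":[0,0,0.09],"angular":[0,0,0]},
  {"claw":1,"xyz":[0,0,0.09],"angular":[0,0,0]},
  {"claw":1,"xyz":[0,0,0.07],"angular":[0,0,0]},
  {"claw":1,"xyz":[0,0,0.04],"angular":[0,0,0]},
  {"claw":1,"xyz":[0,0,0.02],"angular":[0,0,0]},
  {"claw":1,"xyz":[0,0,0],"angular":[0,0,0]},
  {"claw":1,"xyz":[0,0,0],"angular":[0,0,0]},
])

```text
t: 7.85
tool_pos: [0.5288, -0.2012, 0.2195]
eef_rot: [179.9, 0.0, 84.2]
contact_force: [-0.7, 0.5, -3.1]
opening: 0.525
gripper_force: 52.0
```

Emit:
jog_arm([
  {"claw":1,"xyz":[0,0,0.005],"angular":[0,0,0]},
  {"claw":1,"xyz":[0,0,0.005],"angular":[0,0,0]},
  {"claw":1,"xyz":[0,0,0],"angular":[0,0,0]},
])

```text
t: 8.15
tool_pos: [0.5283, -0.2013, 0.2159]
eef_rot: [180.0, 0.0, 84.2]
contact_force: [-0.4, -0.6, -4.9]
opening: 0.525
gripper_force: 52.0
```

Emit:
jog_arm([
  {"claw":1,"xyz":[0,0,0.005],"angular":[0,0,0]},
  {"claw":1,"xyz":[0,0,0.005],"angular":[0,0,0]},
  {"claw":1,"xyz":[0,0,0],"angular":[0,0,0]},
])

```text
t: 8.45
tool_pos: [0.5282, -0.2012, 0.2125]
eef_rot: [-180.0, -0.0, 84.2]
contact_force: [-0.3, -0.1, -3.6]
opening: 0.526
gripper_force: 52.0
```

Emit:
jog_arm([
  {"claw":1,"xyz":[0,0,0.004],"angular":[0,0,0]},
  {"claw":1,"xyz":[0,0,0.004],"angular":[0,0,0]},
  {"claw":1,"xyz":[0,0,0],"angular":[0,0,0]},
])

```text
t: 8.75
tool_pos: [0.5284, -0.2013, 0.2107]
eef_rot: [180.0, 0.0, 84.2]
contact_force: [-1.4, 0.0, 3.1]
opening: 0.525
gripper_force: 52.6
```

Emit:
jog_arm([
  {"claw":0.2,"xyz":[0,0,0],"angular":[0,0,0]},
  {"claw":0.2,"xyz":[0,0,0],"angular":[0,0,0]},
  {"claw":0.2,"xyz":[0,0,0],"angular":[0,0,0]},
  {"claw":0.2,"xyz":[0,0,0],"angular":[0,0,0]},
  {"claw":0.2,"xyz":[0,0,0],"angular":[0,0,0]},
  {"claw":0.2,"xyz":[0,0,-0.05],"angular":[0,0,0]},
  {"claw":0.2,"xyz":[0,0,-0.1],"angular":[0,0,0]},
  {"claw":0.2,"xyz":[0,0,-0.14],"angular":[0,0,0]},
  {"claw":0.2,"xyz":[0,0,-0.14],"angular":[0,0,0]},
])

```text
t: 9.65
tool_pos: [0.528, -0.2011, 0.3414]
eef_rot: [-180.0, -0.0, 84.2]
contact_force: [0.7, 0.5, 0.1]
opening: 0.8
gripper_force: 0.0
```

Emit:
jog_arm([
  {"claw":0.2,"xyz":[0,0,0],"angular":[0,0,0.0931]},
  {"claw":0.2,"xyz":[0,0,0],"angular":[0,0,0.0931]},
  {"claw":0.2,"xyz":[0,0,0],"angular":[0,0,0.0931]},
  {"claw":0.2,"xyz":[0,0,0],"angular":[0,0,0.0931]},
  {"claw":0.2,"xyz":[0,0,0],"angular":[0,0,0.0931]},
  {"claw":0.2,"xyz":[0,0,0],"angular":[0,0,0.0931]},
  {"claw":0.2,"xyz":[0,0,0],"angular":[0,0,0.0931]},
  {"claw":0.2,"xyz":[0,0,0],"angular":[0,0,0.0931]},
  {"claw":0.2,"xyz":[0,0,0],"angular":[0,0,0.0931]},
  {"claw":0.2,"xyz":[0,0,0],"angular":[0,0,0]},
])

```text
t: 10.65
tool_pos: [0.5283, -0.2012, 0.3403]
eef_rot: [180.0, -0.0, 8.7]
contact_force: [-0.3, -0.2, -0.5]
opening: 0.801
gripper_force: 0.0
```

Emit:
jog_arm([
  {"claw":0.2,"xyz":[0.042,-0.132,0],"angular":[0,0,0]},
  {"claw":0.2,"xyz":[0.042,-0.132,0],"angular":[0,0,0]},
  {"claw":0.2,"xyz":[0.042,-0.132,0],"angular":[0,0,0]},
  {"claw":0.2,"xyz":[0.042,-0.132,0],"angular":[0,0,0]},
  {"claw":0.2,"xyz":[0.042,-0.132,0],"angular":[0,0,0]},
  {"claw":0.2,"xyz":[0.042,-0.132,0],"angular":[0,0,0]},
  {"claw":0.2,"xyz":[0.042,-0.132,0],"angular":[0,0,0]},
  {"claw":0.2,"xyz":[0.042,-0.132,0],"angular":[0,0,0]},
  {"claw":0.2,"xyz":[0,0,0],"angular":[0,0,0]},
  {"claw":0.2,"xyz":[0,0,0],"angular":[0,0,0]},
])

```text
t: 11.65
tool_pos: [0.5794, 0.128, 0.3397]
eef_rot: [180.0, -0.0, 9.1]
contact_force: [0.2, 0.2, 1.4]
opening: 0.799
gripper_force: 0.0
```

Run:
```python
from h import *
s=bot.get_state();print(s['tool_pos'],s['eef_rot'])
a=optics.capture('side')[100:280,300:540,::-1]
b=optics.capture('top')[150:350,140:600,::-1]
b=cv2.resize(b,(720,313));a=cv2.resize(a,(380,285))
im=np.zeros((600,800,3),np.uint8);im[:313,:720]=b;im[313:598,:380]=a
w=cv2.resize(optics.capture('wrist')[:,:,::-1],(380,285));im[313:598,400:780]=w
cv2.imwrite('pics/m3.png',im)
```

```text
[0.57937622 0.12799335 0.33965417] [ 1.79985385e+02 -4.47440617e-03  9.11155555e+00]
```

View pics/m3.png

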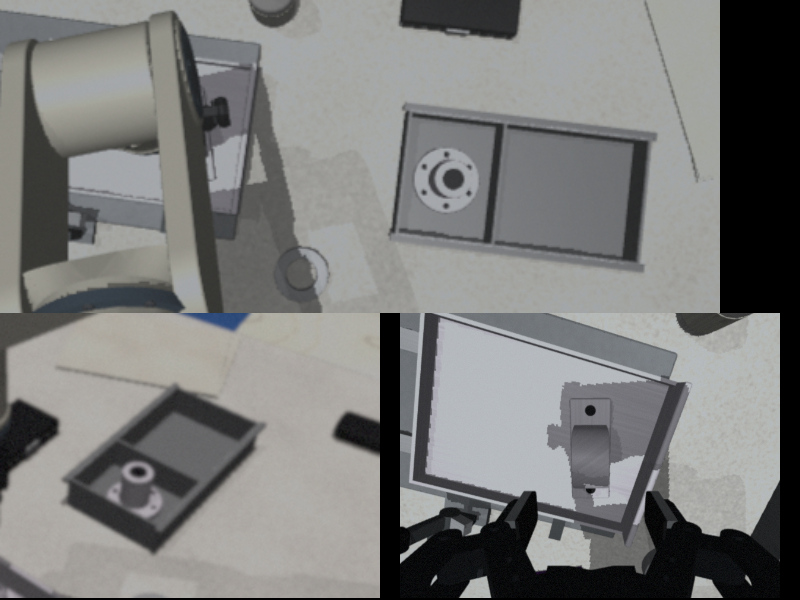

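The hub stands upright in the small bay, and the bearing is centred between the fingers in the wrist view. Next I grasp it.

Emit:
jog_arm([
  {"claw":0.2,"xyz":[0,0,0.1],"angular":[0,0,0]},
  {"claw":0.2,"xyz":[0,0,0.1],"angular":[0,0,0]},
  {"claw":0.2,"xyz":[0,0,0.1],"angular":[0,0,0]},
  {"claw":0.2,"xyz":[0,0,0.06],"angular":[0,0,0]},
  {"claw":0.2,"xyz":[0,0,0],"angular":[0,0,0]},
  {"claw":1,"xyz":[0,0,0],"angular":[0,0,0]},
  {"claw":1,"xyz":[0,0,0],"angular":[0,0,0]},
  {"claw":1,"xyz":[0,0,0],"angular":[0,0,0]},
  {"claw":1,"xyz":[0,0,0],"angular":[0,0,0]},
  {"claw":1,"xyz":[0,0,0],"angular":[0,0,0]},
  {"claw":1,"xyz":[0,0,0],"angular":[0,0,0]},
  {"claw":1,"xyz":[0,0,0],"angular":[0,0,0]},
])

```text
t: 13.0
tool_pos: [0.5801, 0.1271, 0.2328]
eef_rot: [180.0, -0.1, 8.8]
contact_force: [-0.4, -2.7, 6.8]
opening: 0.412
gripper_force: 50.5
```

Emit:
jog_arm([
  {"claw":1,"xyz":[0,0,-0.03],"angular":[0,0,0]},
  {"claw":1,"xyz":[0,0,-0.07],"angular":[0,0,0]},
  {"claw":1,"xyz":[0,0,-0.1],"angular":[0,0,0]},
  {"claw":1,"xyz":[0,0,-0.1],"angular":[0,0,0]},
  {"claw":1,"xyz":[0,0,-0.1],"angular":[0,0,0]},
  {"claw":1,"xyz":[0,0,0],"angular":[0,0,0.054]},
  {"claw":1,"xyz":[0,0,0],"angular":[0,0,0.054]},
  {"claw":1,"xyz":[0,0,0],"angular":[0,0,0.054]},
  {"claw":1,"xyz":[-0.0025,0.06,0],"angular":[0,0,0]},
  {"claw":1,"xyz":[-0.0025,0.1,0],"angular":[0,0,0]},
  {"claw":1,"xyz":[-0.005,0.13,0],"angular":[0,0,0]},
  {"claw":1,"xyz":[-0.005,0.13,0],"angular":[0,0,0]},
])

```text
t: 14.2
tool_pos: [0.5615, 0.0009, 0.3514]
eef_rot: [180.0, 0.0, -5.6]
contact_force: [0.3, -0.9, -5.3]
opening: 0.419
gripper_force: 51.3
```

Emit:
jog_arm([
  {"claw":1,"xyz":[-0.005,0.13,0],"angular":[0,0,0]},
  {"claw":1,"xyz":[-0.005,0.13,0],"angular":[0,0,0]},
  {"claw":1,"xyz":[-0.005,0.13,0],"angular":[0,0,0]},
  {"claw":1,"xyz":[-0.005,0.13,0],"angular":[0,0,0]},
  {"claw":1,"xyz":[-0.005,0.13,0],"angular":[0,0,0]},
  {"claw":1,"xyz":[-0.005,0.13,0],"angular":[0,0,0]},
  {"claw":1,"xyz":[-0.005,0.13,0],"angular":[0,0,0]},
  {"claw":1,"xyz":[-0.005,0.13,0],"angular":[0,0,0]},
  {"claw":1,"xyz":[-0.005,0.1,0],"angular":[0,0,0]},
  {"claw":1,"xyz":[-0.005,0.041,0],"angular":[0,0,0]},
  {"claw":1,"xyz":[0,0,0],"angular":[0,0,0]},
  {"claw":1,"xyz":[0,0,0],"angular":[0,0,0]},
])

```text
t: 15.4
tool_pos: [0.5112, -0.3482, 0.3511]
eef_rot: [-179.9, 0.0, -5.8]
contact_force: [-0.7, -0.7, -4.5]
opening: 0.419
gripper_force: 51.6
```

Run:
```python
from h import *
a=optics.capture('side')[60:300,300:620,::-1]
b=optics.capture('wrist')[:,:,::-1]
im=np.hstack([cv2.resize(a,(400,300)),cv2.resize(b,(400,300))])
cv2.imwrite('pics/m4.png',im)
```

```text
(no output)
```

View pics/m4.png

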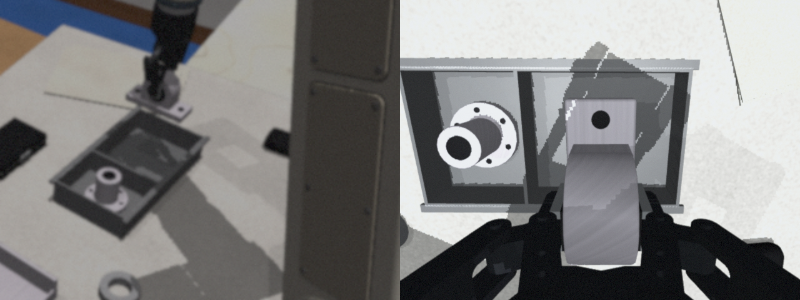

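The bearing is held level and square to the tote. I'm lowering it with a 3 mm correction in x.

Emit:
jog_arm([
  {"claw":1,"xyz":[0.01,0,0.05],"angular":[0,0,0]},
  {"claw":1,"xyz":[0,0,0.09],"angular":[0,0,0]},
  {"claw":1,"xyz":[0,0,0.09],"angular":[0,0,0]},
  {"claw":1,"xyz":[0,0,0.09],"angular":[0,0,0]},
  {"claw":1,"xyz":[0,0,0.07],"angular":[0,0,0]},
  {"claw":1,"xyz":[0,0,0.04],"angular":[0,0,0]},
  {"claw":1,"xyz":[0,0,0.02],"angular":[0,0,0]},
  {"claw":1,"xyz":[0,0,0.01],"angular":[0,0,0]},
  {"claw":1,"xyz":[0,0,0],"angular":[0,0,0]},
  {"claw":1,"xyz":[0,0,0],"angular":[0,0,0]},
])

```text
t: 16.5
tool_pos: [0.5151, -0.3491, 0.2142]
eef_rot: [180.0, -0.1, -5.8]
contact_force: [-0.1, -0.2, -4.7]
opening: 0.413
gripper_force: 51.5
```

Emit:
jog_arm([
  {"claw":1,"xyz":[0,0,0.005],"angular":[0,0,0]},
  {"claw":1,"xyz":[0,0,0.005],"angular":[0,0,0]},
  {"claw":1,"xyz":[0,0,0],"angular":[0,0,0]},
])

```text
t: 16.8
tool_pos: [0.5146, -0.349, 0.2104]
eef_rot: [180.0, -0.0, -5.8]
contact_force: [-1.2, 1.2, -5.7]
opening: 0.416
gripper_force: 51.5
```

Emit:
jog_arm([
  {"claw":1,"xyz":[0,0,0.004],"angular":[0,0,0]},
  {"claw":1,"xyz":[0,0,0.004],"angular":[0,0,0]},
  {"claw":1,"xyz":[0,0,0],"angular":[0,0,0]},
])

```text
t: 17.1
tool_pos: [0.5147, -0.349, 0.208]
eef_rot: [180.0, -0.0, -5.8]
contact_force: [0.1, 0.7, -3.1]
opening: 0.413
gripper_force: 51.7
```

Emit:
jog_arm([
  {"claw":1,"xyz":[0,0,0.004],"angular":[0,0,0]},
  {"claw":1,"xyz":[0,0,0],"angular":[0,0,0]},
])

```text
t: 17.3
tool_pos: [0.5147, -0.349, 0.2079]
eef_rot: [180.0, -0.0, -5.8]
contact_force: [-4.1, 2.6, 9.5]
opening: 0.414
gripper_force: 53.2
```

Emit:
jog_arm([
  {"claw":0.25,"xyz":[0,0,0],"angular":[0,0,0]},
  {"claw":0.25,"xyz":[0,0,0],"angular":[0,0,0]},
  {"claw":0.25,"xyz":[0,0,0],"angular":[0,0,0]},
  {"claw":0.25,"xyz":[0,0,0],"angular":[0,0,0]},
  {"claw":0.25,"xyz":[0,0,0],"angular":[0,0,0]},
  {"claw":0.25,"xyz":[0,0,0],"angular":[0,0,0]},
  {"claw":0.25,"xyz":[0,0,-0.05],"angular":[0,0,0]},
  {"claw":0.25,"xyz":[0,0,-0.1],"angular":[0,0,0]},
  {"claw":0.25,"xyz":[0,0,-0.14],"angular":[0,0,0]},
  {"claw":0.25,"xyz":[0,0,-0.14],"angular":[0,0,0]},
  {"claw":0.5,"xyz":[0,0,0],"angular":[0,0,0.009]},
])

```text
t: 18.4
tool_pos: [0.5163, -0.3501, 0.343]
eef_rot: [179.7, -0.5, -6.6]
contact_force: [0.7, -0.7, 0.1]
opening: 0.6
gripper_force: 0.0
```

Emit:
jog_arm([
  {"claw":1,"xyz":[0.0047,-0.134,0],"angular":[0,0,0]},
  {"claw":1,"xyz":[0.0047,-0.134,0],"angular":[0,0,0]},
  {"claw":1,"xyz":[0.0047,-0.134,0],"angular":[0,0,0]},
  {"claw":1,"xyz":[0.0047,-0.134,0],"angular":[0,0,0]},
  {"claw":1,"xyz":[0.0047,-0.134,0],"angular":[0,0,0]},
  {"claw":1,"xyz":[0.0047,-0.134,0],"angular":[0,0,0]},
  {"claw":1,"xyz":[0.0047,-0.134,0],"angular":[0,0,0]},
  {"claw":1,"xyz":[0.0047,-0.134,0],"angular":[0,0,0]},
  {"claw":1,"xyz":[0.0047,-0.134,0],"angular":[0,0,0]},
  {"claw":1,"xyz":[0,0,0],"angular":[0,0,0]},
  {"claw":1,"xyz":[0,0,0],"angular":[0,0,0]},
])

```text
t: 19.5
tool_pos: [0.5687, 0.0097, 0.336]
eef_rot: [180.0, -0.0, -6.5]
contact_force: [-0.6, -0.4, -0.2]
opening: 0.001
gripper_force: 0.0
```

Run:
```python
from h import *
s=bot.get_state();print(s['tool_pos'],s['eef_rot'])
a=optics.capture('side')[60:300,300:620,::-1]
b=optics.capture('wrist')[:,:,::-1]
im=np.hstack([cv2.resize(a,(400,300)),cv2.resize(b,(400,300))])
im=np.vstack([im,cv2.resize(optics.capture('top')[130:340,100:580,::-1],(686,300),).copy() if 0 else np.pad(cv2.resize(optics.capture('top')[130:340,100:580,::-1],(686,300)),((0,0),(0,114),(0,0)))])
cv2.imwrite('pics/m5.png',im)
```

```text
[0.56873538 0.00974345 0.33597802] [ 1.79984062e+02 -9.83660771e-03 -6.47810972e+00]
```

View pics/m5.png

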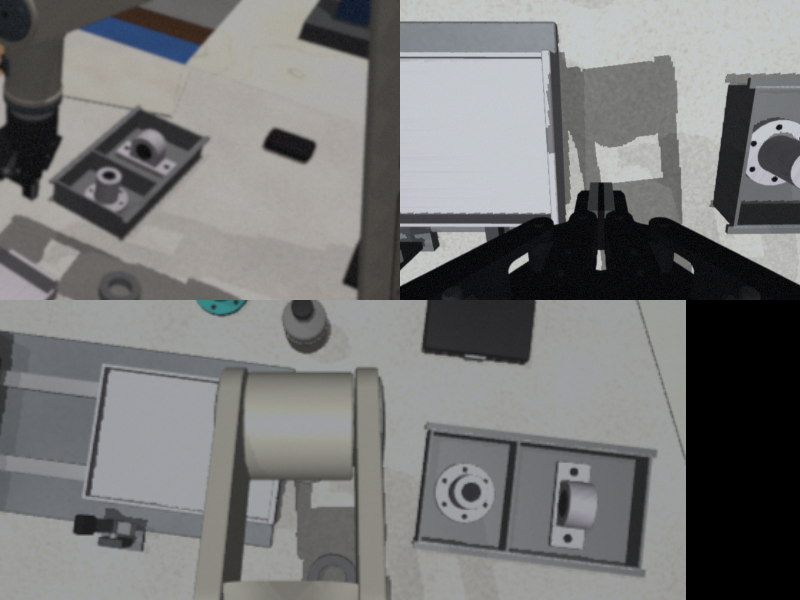

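Both parts stand upright in their bays. Next I push the tray home.

Emit:
jog_arm([
  {"claw":1,"xyz":[0,0,0.1],"angular":[0,0,0]},
  {"claw":1,"xyz":[0,0,0.1],"angular":[0,0,0]},
  {"claw":1,"xyz":[0,0,0.1],"angular":[0,0,0]},
  {"claw":1,"xyz":[0,0,0.1],"angular":[0,0,0]},
  {"claw":1,"xyz":[0,0,0],"angular":[0,0,0]},
  {"claw":1,"xyz":[0,-0.04,0],"angular":[0,0,0]},
  {"claw":1,"xyz":[0,-0.04,0],"angular":[0,0,0]},
  {"claw":1,"xyz":[0,-0.04,0],"angular":[0,0,0]},
  {"claw":1,"xyz":[0,-0.05,0],"angular":[0,0,0]},
  {"claw":1,"xyz":[0,-0.05,0],"angular":[0,0,0]},
  {"claw":1,"xyz":[0,-0.05,0],"angular":[0,0,0]},
  {"claw":1,"xyz":[0,-0.05,0],"angular":[0,0,0]},
])

```text
t: 20.85
tool_pos: [0.5801, 0.1059, 0.216]
eef_rot: [-180.0, -0.0, -6.6]
contact_force: [1.5, -3.5, 2.2]
opening: -0.001
gripper_force: 1.9
```

Emit:
jog_arm([
  {"claw":1,"xyz":[0,-0.05,0],"angular":[0,0,0]},
  {"claw":1,"xyz":[0,-0.05,0],"angular":[0,0,0]},
  {"claw":1,"xyz":[0,-0.05,0],"angular":[0,0,0]},
  {"claw":1,"xyz":[0,-0.05,0],"angular":[0,0,0]},
])

```text
t: 21.25
tool_pos: [0.5868, 0.1652, 0.2156]
eef_rot: [180.0, 0.0, -6.6]
contact_force: [0.9, -3.7, 2.5]
opening: -0.003
gripper_force: 1.9
```

Emit:
jog_arm([
  {"claw":1,"xyz":[0,-0.03,0],"angular":[0,0,0]},
  {"claw":1,"xyz":[0,-0.03,0],"angular":[0,0,0]},
  {"claw":1,"xyz":[0,-0.02,0],"angular":[0,0,0]},
])

```text
t: 21.55
tool_pos: [0.5891, 0.1848, 0.2155]
eef_rot: [179.5, 0.1, -6.4]
contact_force: [2.2, -57.7, 18.3]
opening: 0.0
gripper_force: 29.2
```

Emit:
jog_arm([
  {"claw":1,"xyz":[0,-0.015,0],"angular":[0,0,0]},
  {"claw":1,"xyz":[0,-0.015,0],"angular":[0,0,0]},
])

```text
t: 21.75
tool_pos: [0.5897, 0.187, 0.2155]
eef_rot: [178.8, 0.3, -6.3]
contact_force: [3.5, -97.6, 28.9]
opening: -0.005
gripper_force: 49.1
```

The force jump shows the tray hit its stop, so I'm backing off right away.

Emit:
jog_arm([
  {"claw":1,"xyz":[0,0.04,0],"angular":[0,0,0]},
  {"claw":1,"xyz":[0,0.1,0],"angular":[0,0,0]},
  {"claw":1,"xyz":[0,0,-0.12],"angular":[0,0,0]},
  {"claw":1,"xyz":[0,0,-0.12],"angular":[0,0,0]},
  {"claw":1,"xyz":[0,0,-0.12],"angular":[0,0,0]},
  {"claw":1,"xyz":[0,0,-0.08],"angular":[0,0,0]},
  {"claw":1,"xyz":[0,0.1,0],"angular":[0,0,0]},
  {"claw":1,"xyz":[0,0.1,0],"angular":[0,0,0]},
  {"claw":1,"xyz":[0,0,0],"angular":[0,0,0]},
])

```text
t: 22.65
tool_pos: [0.5782, 0.0934, 0.3476]
eef_rot: [180.0, 0.1, -6.7]
contact_force: [-0.1, 1.0, -0.8]
opening: -0.002
gripper_force: 0.0
```

Run:
```python
from h import *
s=bot.get_state();print(s['tool_pos'],s['eef_rot'],s['contact_force'])
b=optics.capture('top')[130:310,20:310,::-1]
m=optics.camera_model('wrist');w=optics.capture('wrist')[:,:,::-1];print(m['R'].tolist(),m['t'].tolist())
im=np.vstack([np.pad(cv2.resize(b,None,fx=2,fy=2,interpolation=cv2.INTER_CUBIC),((0,0),(0,60),(0,0))),w[:240]])
im=im[:600];cv2.imwrite('pics/m6.png',im)
```

```text
[0.57815741 0.09343401 0.3476346 ] [ 1.79973986e+02  6.06851851e-02 -6.71952419e+00] [-0.12283253  1.02510283 -0.75075707]
[[-0.11635916406155623, -0.9932071975739507, 8.732810289475211e-05], [-0.9540137505709554, 0.11179191209006854, 0.27813725409011336], [-0.27625768525135685, 0.03228050616932932, -0.9605413370912346]] [0.16155640376489477, 0.5215496601378472, 0.4810018271440947]
```

View pics/m6.png

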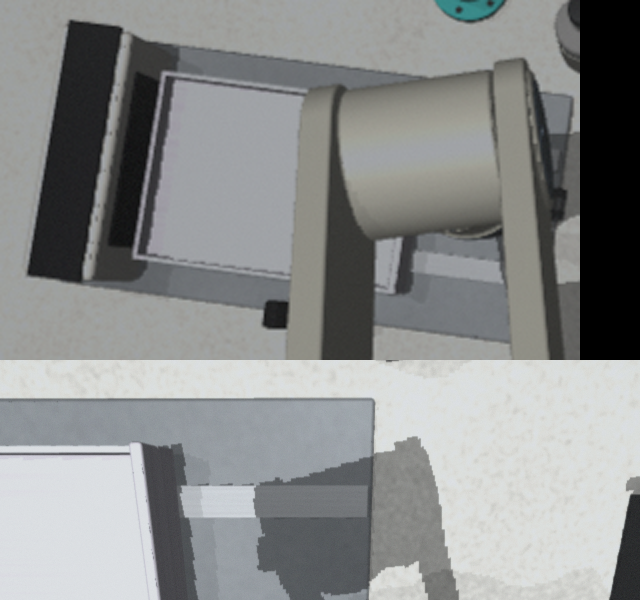

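Run:
```python
from h import *
P=lambda u,v,z:ray('top',(20+u/2-.25,130+v/2-.25),z)
u=np.array([.115,.9934,0])
for n,a in dict(back=[(163,72,.051),(135,257,.051)],backin=[(169,78,.051),(141,254,.051)],dockface=[(131,35,.116),(93,280,.116)],docktopback=[(68,21,.116),(28,275,.116)],mouthbase=[(159,75,.012),(131,247,.012)],bedend=[(574,95,.012)]).items():
    print(n,[(P(*q)[:2].round(4).tolist(),(P(*q)@u).round(4)) for q in a])
print('before',np.array([.6032,.3192,0])@u)
print('frontnow',(np.array([.5897,.187,0])@u)+.0145,'front0',np.array([.5722,.053,0])@u)
print('tip',P(277,314,.11), P(277,314,.11)@u)
```

```text
back [([0.7127, 0.452], np.float64(0.531)), ([0.5267, 0.4718], np.float64(0.5293))]
backin [([0.7067, 0.4456], np.float64(0.524)), ([0.5298, 0.4659], np.float64(0.5238))]
dockface [([0.7351, 0.456], np.float64(0.5375)), ([0.503, 0.4811], np.float64(0.5358))]
docktopback [([0.7478, 0.517], np.float64(0.5996)), ([0.5066, 0.5428], np.float64(0.5975))]
mouthbase [([0.717, 0.473], np.float64(0.5523)), ([0.5378, 0.4941], np.float64(0.5527))]
bedend [([0.702, 0.0409], np.float64(0.1214))]
before 0.38646127999999996
frontnow 0.2680813 front0 0.11845320000000001
tip [0.47453247 0.30869327 0.11      ] 0.3612271305647229
```

The tray sits at the dock face and the lever is still open. I'm moving to the +y side of the lever.

Emit:
jog_arm([
  {"claw":1,"xyz":[-0.0524,-0.1053,0],"angular":[0,0,0]},
  {"claw":1,"xyz":[-0.0524,-0.1053,0],"angular":[0,0,0]},
  {"claw":1,"xyz":[-0.0524,-0.1053,0],"angular":[0,0,0]},
  {"claw":1,"xyz":[-0.0524,-0.1053,0],"angular":[0,0,0]},
  {"claw":1,"xyz":[-0.0524,-0.1053,0],"angular":[0,0,0]},
  {"claw":1,"xyz":[-0.0524,-0.1053,0],"angular":[0,0,0]},
  {"claw":1,"xyz":[-0.0524,-0.1053,0],"angular":[0,0,0]},
  {"claw":1,"xyz":[-0.0524,-0.1053,0],"angular":[0,0,0]},
  {"claw":1,"xyz":[0,0,0],"angular":[0,0,0]},
  {"claw":1,"xyz":[0,0,0.11],"angular":[0,0,0]},
  {"claw":1,"xyz":[0,0,0.115],"angular":[0,0,0]},
  {"claw":1,"xyz":[0,0,0],"angular":[0,0,0]},
])

```text
t: 23.95
tool_pos: [0.4811, 0.3602, 0.276]
eef_rot: [179.7, 0.3, -6.6]
contact_force: [-0.7, 0.0, 0.5]
opening: -0.003
gripper_force: 0.0
```

Run:
```python
from h import *
s=bot.get_state();print(s['tool_pos'],s['eef_rot'],s['contact_force'])
p=s['tool_pos'];print(p@[.9934,-.115,0],p@[.115,.9934,0])
b=optics.capture('side')[300:480,130:370,::-1]
w=optics.capture('wrist')[:,:,::-1]
im=np.hstack([cv2.resize(b,(400,300),interpolation=cv2.INTER_CUBIC),cv2.resize(w,(400,300))])
cv2.imwrite('pics/m7.png',im)
```

```text
[0.48114023 0.36018119 0.27596363] [179.70180675   0.33842651  -6.57206915] [-0.7081342   0.00406164  0.5219609 ]
0.4365438638443012 0.4131351182820974
```

View pics/m7.png

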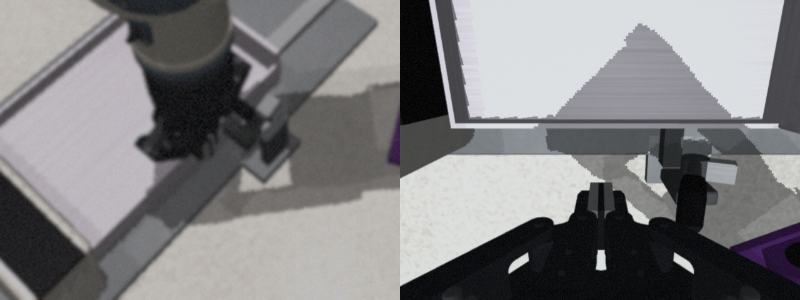

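Run:
```python
from h import *
m=optics.camera_model('wrist')
s=bot.get_state()
f=lambda X:(proj('wrist',X,m)*.625+[400,0]).round(0)
print('tip',f((.4765,.3087,.11)),'piv',f((.473,.277,.055)),'end',f((.477,.315,.1225)),'fingertip',f((.481,.360,.103)))
for g in [(690,205),(692,220)]:
  print(ray('wrist',((g[0]-400)/.625,g[1]/.625),.115,m), ray('wrist',((g[0]-400)/.625,g[1]/.625),.135,m))
```

```text
tip [686. 199.] piv [703. 168.] end [682. 210.] fingertip [603. 196.]
[0.4751898  0.30802394 0.115     ] [0.48686129 0.31474992 0.135     ]
[0.46477743 0.30695345 0.115     ] [0.47799847 0.31383874 0.135     ]
```

The lever grip appears at about (692, 200), matching the predicted (686, 199). I'm pushing it over.

Emit:
jog_arm([
  {"claw":1,"xyz":[0,0.053,0],"angular":[0,0,0]},
  {"claw":1,"xyz":[0,0.053,0],"angular":[0,0,0]},
  {"claw":1,"xyz":[0,0.053,0],"angular":[0,0,0]},
  {"claw":1,"xyz":[0,0.053,0],"angular":[0,0,0]},
  {"claw":1,"xyz":[0,0.04,0],"angular":[0,0,0]},
  {"claw":1,"xyz":[0,0.04,0],"angular":[0,0,0]},
  {"claw":1,"xyz":[0,0.04,0],"angular":[0,0,0]},
])

```text
t: 24.75
tool_pos: [0.4713, 0.2609, 0.2802]
eef_rot: [-180.0, 0.0, -6.6]
contact_force: [0.2, 3.1, 0.4]
opening: -0.0
gripper_force: 1.1
```

Emit:
jog_arm([
  {"claw":1,"xyz":[0,0.03,0.01],"angular":[0,0,0]},
  {"claw":1,"xyz":[0,0.03,0.012],"angular":[0,0,0]},
  {"claw":1,"xyz":[0,0.034,0.015],"angular":[0,0,0]},
])

```text
t: 25.05
tool_pos: [0.4682, 0.2334, 0.2688]
eef_rot: [-180.0, -0.0, -6.6]
contact_force: [1.0, 1.9, 0.7]
opening: 0.003
gripper_force: 0.9
```

Emit:
jog_arm([
  {"claw":1,"xyz":[0,0.015,0.03],"angular":[0,0,0]},
  {"claw":1,"xyz":[0,0.015,0.03],"angular":[0,0,0]},
])

```text
t: 25.25
tool_pos: [0.4671, 0.2244, 0.2503]
eef_rot: [180.0, 0.0, -6.6]
contact_force: [0.9, 1.1, 1.7]
opening: 0.001
gripper_force: 0.9
```

Emit:
jog_arm([
  {"claw":1,"xyz":[0,0.005,0.025],"angular":[0,0,0]},
  {"claw":1,"xyz":[0,0.003,0.015],"angular":[0,0,0]},
  {"claw":1,"xyz":[0,0,0],"angular":[0,0,0]},
])

```text
t: 25.55
tool_pos: [0.4666, 0.2225, 0.2381]
eef_rot: [179.9, 0.1, -6.6]
contact_force: [-0.0, 0.1, 0.6]
opening: 0.002
gripper_force: 0.0
```

Emit:
jog_arm([
  {"claw":1,"xyz":[0,0,0.008],"angular":[0,0,0]},
  {"claw":1,"xyz":[0,0,0],"angular":[0,0,0]},
])

```text
t: 25.75
tool_pos: [0.4669, 0.2228, 0.2365]
eef_rot: [180.0, 0.0, -6.6]
contact_force: [0.6, -0.1, -0.5]
opening: 0.003
gripper_force: 0.0
```

Emit:
jog_arm([
  {"claw":1,"xyz":[0,0,0.006],"angular":[0,0,0]},
  {"claw":1,"xyz":[0,0,0.006],"angular":[0,0,0]},
  {"claw":1,"xyz":[0,0,0],"angular":[0,0,0]},
])

```text
t: 26.05
tool_pos: [0.4672, 0.2229, 0.235]
eef_rot: [-180.0, -0.0, -6.6]
contact_force: [-6.9, -4.2, 26.7]
opening: -0.002
gripper_force: 13.3
```

Emit:
jog_arm([
  {"claw":1,"xyz":[0,0,-0.03],"angular":[0,0,0]},
  {"claw":1,"xyz":[0,0,-0.1],"angular":[0,0,0]},
  {"claw":1,"xyz":[0,0,-0.14],"angular":[0,0,0]},
  {"claw":1,"xyz":[0,0,-0.14],"angular":[0,0,0]},
  {"claw":1,"xyz":[0,0.15,0],"angular":[0,0,0]},
  {"claw":1,"xyz":[0,0.15,0],"angular":[0,0,0]},
  {"claw":1,"xyz":[0,0.15,0],"angular":[0,0,0]},
  {"claw":1,"xyz":[0,0.15,0],"angular":[0,0,0]},
  {"claw":1,"xyz":[0,0,0],"angular":[0,0,0]},
  {"claw":1,"xyz":[0,0,0],"angular":[0,0,0]},
])

```text
t: 27.05
tool_pos: [0.4463, 0.0431, 0.3564]
eef_rot: [-180.0, -0.0, -6.8]
contact_force: [0.8, -0.1, 0.2]
opening: 0.003
gripper_force: 0.0
```

Run:
```python
from h import *
s=bot.get_state();print(s['tool_pos'],s['contact_force'])
b=optics.capture('top')[120:340,20:580,::-1]
w=optics.capture('side')[150:480,60:480,::-1]
im=np.vstack([cv2.resize(b,(700,275)),np.pad(cv2.resize(w,(414,325),interpolation=cv2.INTER_CUBIC),((0,0),(0,286),(0,0)))])
c=cv2.resize(optics.capture('side')[340:430,220:300,::-1],(280,315),interpolation=cv2.INTER_CUBIC);im[280:595,418:698]=c
cv2.imwrite('pics/m8.png',im)
```

```text
[0.44627472 0.0430619  0.35638226] [ 0.81718118 -0.06779004  0.15078529]
```

View pics/m8.png

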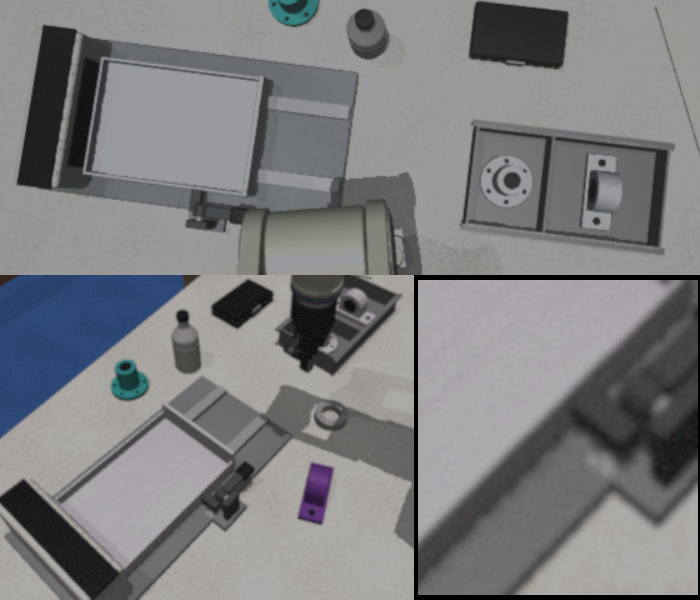

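The top and side views show the tray home, the lever flat along the unit's −y and both parts upright. The bystanders haven't moved, so I'm handing in.

```bash
python3 -c "
from bench import bot
print(bot.sign_off())"
```

```text
the job is handed in; nothing more can be done
None
```

I handed the job in at about 27 s (result not reported): hub and bearing are upright in their compartments, tray pushed to its stop (97 N at the wrist, limit 120 N), lever thrown flat, and the bottle, case and ring gauge untouched.

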